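Snug the adjustable wrench on the press nut and tighten it

ROBOT

A 6-joint arm with a two-finger parallel gripper is mounted at the origin on the work surface. World frame = base frame: x ahead of the robot, y to its left, z up, the work surface at z = 0. Lengths are in m, angles in rad, forces in N, time in s.
With the tool pointing down it reaches from about 0.35 to 0.775 m from the base axis. Payload 5.5 kg.
Tool frame: the origin (TCP) lies at the very end of the fingers, on their centre line; the grasp point (between the pads) lies 19 mm behind it; z points along the fingers, y is the direction in which the jaws open and shut (so a half turn about z gives the same grasp; the last joint's range is limited). The gripper opens to 85 mm and grips with 20 to 120 N. Pads are 22 mm wide; open, the fingers measure 114 mm over their backs; the gripper's body (76 mm by 85 mm) begins 54 mm behind the grasp point. The pads swing forward as they close: fully open they stand 13 mm farther back than shut.
Start: joints at [1.158, 0.313, 0.046, 1.304, 0, 1.431], TCP at [0.155, 0.554, 0.231] pointing down, gripper open.
Joint ranges: [-2.76, 2.76], [-0.86, 1.69], [-1.03, 1.26], [-2.2, 2.34], [-1.47, 1.5], [-3.14, 3.14]. Speed limits (rad/s): [2.57, 2.57, 3.14, 3.14, 3.14, 3.14].

INTERFACE

Orientations are given as a unit quaternion [w, x, y, z].
In Python, from workcell import get_state, imaging, env, spotter gives the robot as it stands.
- The arm moves only by the tool play_rows, never from a script. Its argument "moves" is a list of rows, each an object with "claw": the finger opening in cm, from 0 to 8.54; "delta_pos": the shift along the tool's x, y, z in cm, a list of three; "twist": the turn about the tool's z in degrees. A call has 1 to 12 rows; each row is the pose to reach, as a shift and turn from the pose commanded when the call began, along the tool's axes at that moment; what a row does not reach only later rows make up. A row lasts 1/8 s, in which the tool goes at most 62.5 mm and 10.7 degrees, less where a joint would pass 70% of its speed; a pose out of reach is approached as far as the arm can. A call with a gripper value outside its range is refused whole. The fingers move at their own pace and stop on an object; "force" is the grip in N (left out, the last holds). Time passes only in rows, so rows that repeat a pose let the fingers close. It gives the time, the measured TCP pose, the force and the opening at its end, in the units of the state.
- get_state(): the state, without advancing time (a new reading comes with each control period).
- imaging.read_camera(name): name is "side" or "top" or "wrist"; returns the picture (420x560x3 uint8, red, green, blue); there is no depth.
- imaging.camera_info(name): a dict with "fx", "fy", "cx", "cy" (pixels), "world_to_cam" (4x4, takes a point from world to camera coordinates). Camera axes: x right, y down, z forward; pixel columns grow to the right and rows downward; lengths in m; the calibration is good to about 2 mm. A picture is of the moment at which its call begins: read the wrist's pose just before it. camera_info takes no time and is no camera call; for the wrist camera it gives the pose at the moment of the call.
- env.hand_in(): hands the job in, once; it reports no verdict.
Trained networks look in the newest picture that a camera, given by its name, has taken for a name from the list of things; names that differ only in an ending like _2 or _b are one class to them, and where a whole thing is asked for, a point or a joint stands for the part that bears it (a point fixed in the world has none). Each returns a list of dicts, best first, with "conf" (0 to 1); they miss things now and then, are a little off and sometimes report something else, mostly with a low value. They report only what shows in the picture. A call takes as long as a camera call.
- spotter.spot_in(camera, query): "extent" ([left, top, right, bottom] in pixels, round what is visible of it).
The state is a dict: "clock": time; "joint_pos": joint angles; "qvel": joint speeds; "tau": joint torques, N m; "tcp_pos": TCP position; "orientation": TCP orientation; "wrist_force": force on the tool from outside, world axes, zero at the start; "ft_torque": the same for the moment, N m; "finger_gap": finger opening in m.
Only numpy, scipy, OpenCV 4.12 (cv2) and the standard library are available. Lean on these libraries where they do the work, as an engineer would, in place of code of your own. Each camera call takes 0.05 s, during which the arm holds its last target. There are 200 camera calls.

TASK

In the carving workshop, an adjustable wrench already sits round a hexagon nut of the small glue press, but its jaws are too wide for the nut. First roll the wrench's worm, its top towards the nut, until the moving jaw is snug on the nut; only then swing the handle clockwise (seen from above) until it comes up against the stop pin on the press board, so that the nut turns with it, and let go.

Things in the scene. Friction and masses are not known exactly. Their poses are not given: they have to be found in the camera images.
- worm_top (a point): Top, at mid-length, of the worm: a ridged steel roller 26 mm across, 24 mm long, lying across the wrench's 13 mm thick head, 6.5 mm proud of it; 67 mm above the table. Axes: x along the wrench towards the nut, y along the worm's axle, the way the moving jaw closes, z up. The nut's upright axis is 52 mm along +x and 6 mm along +y; nut and stud end 66 mm above the table, 21 mm round it.
- worm (a joint): Turn of the worm (rad); rolling its top towards the nut grows it and closes the jaw, 3 mm per rad. It turns by friction: press a closed fingertip 3 mm down on its top, about 9 N (wrench on a spring washer: 2 mm at 7 N, 3 mm at 9.5 N, 5 mm at most) and draw it 20 mm towards the nut, 4.5 mm of jaw; lift, go back, repeat. Snug, it stops and the fingertip slips. Stays where left.
- jaw (a joint): Travel (m) of the wrench's moving jaw: 0 fully open (50 mm mouth), 0.014 snug on the 36 mm nut. Starts between 0.002 and 0.006. Stays where left.
- handle_grip (a point): Point amid the handle of the adjustable wrench (steel, 260 mm long, lying level), 54 mm above the table, 190 mm from the nut's axis, which lies along this point's +x (z up). Here a flat bar 26 mm wide, 11 mm thick, free beside and below (board top at 18 mm); its round end, 36 mm wide, ends 50 mm further out.
- wrench (a joint): Swing of the handle about the nut's axis (rad): 0 at the start (it goes no further back), growing clockwise seen from above to 0.65 at the upright stop pin (15 mm thick, top 60 mm above the table, 100 mm from the nut's axis). About 2.5 N sideways at handle_grip moves it when snug. Stays where left.
- nut (a joint): Turn (rad) of the steel hexagon nut (36 mm across flats) between the wrench's jaws: 0 at the start, growing clockwise seen from above, about 0.65 once a snug wrench has reached the stop pin. A loose wrench slips round it. The press's second such nut, 120 mm away, has no wrench and is fixed.

How it is judged:
On the way, in this order (a step that is already met when the one before it is completed fails the run):
1. the moving jaw is snug on the nut (within about 1.7 mm) before the handle has been swung (value of joint jaw above 0.0123 m and value of joint wrench below 0.15 rad), for 0.2 s.
2. the nut has been turned clockwise by at least 0.48 rad with the jaw snug (value of joint jaw above 0.0123 m and value of joint nut above 0.48 rad), for 0.2 s.
At the end, for the whole second after the job is handed in: The moving jaw is snug on the nut (joint jaw above 0.0123, within about 1.7 mm), the nut has been turned clockwise by more than 0.48 rad, the handle is within about 10 degrees of the stop pin (joint wrench above 0.48 rad), nut at rest (all of step 2 and value of joint wrench above 0.48 rad and velocity of joint nut between -0.05 and 0.05 rad/s); the robot touches nothing.
It fails at once if the handle swung (over 0.2 rad) while the jaw is still loose on the nut (value of joint jaw below 0.0115 m and value of joint wrench above 0.2 rad).
It also fails if it takes over 64 s, if anything falls off the work surface, if the arm or the gripper's body presses on something with over 40 N, if the wrist force passes 120 N, or if a joint passes its speed limit or range.

## Working session

There is one attempt and no reset: what is moved stays moved. The work goes in short steps, Python scripts to look and compute and a tool call to move; the robot and the scene stay as the last step left them, time stands still between calls to the robot, and variables do not carry over. Pictures are saved under pics/ and viewed, about 8 in all and at most 12, crops included, and the job is handed in when it is done.

Besides the shell and the picture viewer there is one more tool, called after "Call:" as name(argument=value, ...), one argument or row to a line, values as JSON. play_rows: Moves the arm, as the interface text tells. Its arguments: {"type":"object","properties":{"moves":{"type":"array"},"force":{"type":"number"}},"required":["moves"]}

```bash
mkdir -p pics; python3 - <<'E'
from workcell import get_state, imaging, env, spotter
import cv2,numpy as np
s=get_state();print(s)
for c in ["top","side","wrist"]:
    im=imaging.read_camera(c); cv2.imwrite(f"pics/{c}0.png",im[:,:,::-1])
    i=imaging.camera_info(c);print(c,i['fx'],i['cx'],i['cy'],np.round(i['world_to_cam'],3).tolist())
    for q in ["worm_top","handle_grip","nut","wrench","jaw"]:
        print(q,[(round(d['conf'],2),np.round(d['extent']).tolist()) for d in spotter.spot_in(c,q)[:2]])
E
```

```text
{'clock': 0.0, 'joint_pos': array([ 1.15837657e+00,  3.14013988e-01,  4.50033523e-02,  1.30357889e+00,
       -1.55388582e-05,  1.43121628e+00]), 'qvel': array([ 0.00037982, -0.00142697,  0.00105301,  0.0013166 , -0.00156086,
       -0.00104079]), 'tau': array([-9.15219571e-04, -4.80631292e+01,  2.98532206e+01,  1.96724053e-02,
       -5.65619496e-05, -2.11793186e-06]), 'tcp_pos': array([0.15474784, 0.55327591, 0.23041109]), 'orientation': array([-2.36856281e-04,  1.35997052e-01,  9.90708836e-01, -8.64783700e-04]), 'wrist_force': array([ 0.32812041, -0.83766263, -0.41632169]), 'ft_torque': array([0.01032935, 0.02372866, 0.05106205]), 'finger_gap': 0.0850864643745467}
top 415.1789269576011 285.0435854412314 211.6451165494151 [[-0.024, -1.0, -0.003, 0.083], [-0.999, 0.024, -0.045, 0.631], [0.045, 0.002, -0.999, 0.74], [0.0, 0.0, 0.0, 1.0]]
worm_top [(0.58, [242.0, 180.0, 371.0, 304.0])]
handle_grip []
nut [(0.69, [272.0, 246.0, 294.0, 268.0]), (0.42, [239.0, 179.0, 370.0, 304.0])]
wrench [(0.6, [240.0, 177.0, 369.0, 303.0])]
jaw [(0.77, [239.0, 244.0, 268.0, 277.0])]
side 425.7563519794068 273.85514689129417 205.9153794125765 [[0.76, -0.649, 0.015, -0.44], [-0.477, -0.574, -0.666, 0.365], [0.441, 0.499, -0.746, 0.422], [0.0, 0.0, 0.0, 1.0]]
worm_top [(0.65, [176.0, 197.0, 354.0, 244.0])]
handle_grip [(0.81, [179.0, 194.0, 351.0, 245.0])]
nut [(0.66, [184.0, 208.0, 212.0, 226.0])]
wrench [(0.88, [177.0, 194.0, 351.0, 248.0])]
jaw [(0.71, [190.0, 193.0, 229.0, 209.0])]
wrist 291.1515236559954 281.1570586987621 208.50469736166954 [[0.269, 0.963, -0.0, -0.574], [0.928, -0.26, 0.266, -0.035], [0.256, -0.072, -0.964, 0.377], [0.0, 0.0, 0.0, 1.0]]
worm_top []
handle_grip []
nut []
wrench []
jaw []
```

```bash
python3 - <<'E'
import cv2
a=cv2.imread("pics/top0.png")[160:320,210:400];b=cv2.imread("pics/side0.png")[170:270,160:380]
cv2.imwrite("pics/a.png",cv2.resize(a,None,fx=3.7,fy=3.7,interpolation=2))
cv2.imwrite("pics/b.png",cv2.resize(b,None,fx=3.6,fy=3.6,interpolation=2))
E
```

```text
(no output)
```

View pics/a.png

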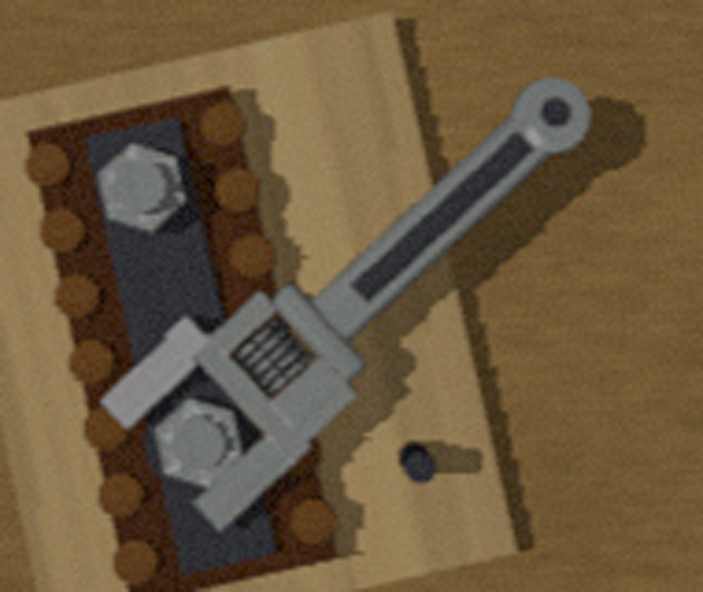

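View pics/b.png

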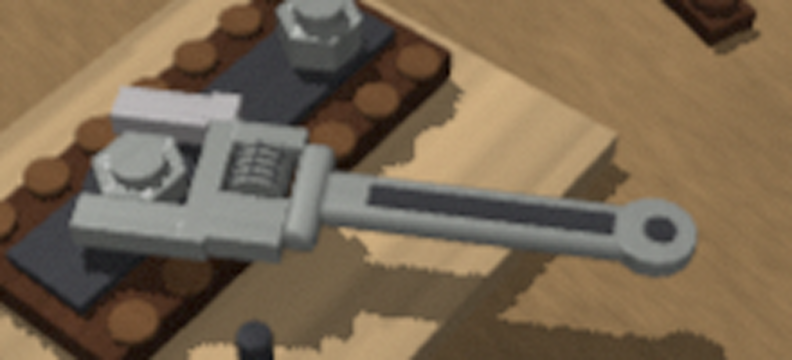

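The top view shows the worm at about px (283.5, 255.9), the stud at (265.9, 278.1), the handle's end hole at (360, 190) and the stop pin at (323, 284). The side view shows the worm at (231.7, 216.4) and the stud at (198, 213).

```bash
cat > h.py <<'E'
from workcell import get_state, imaging, env, spotter
import cv2,numpy as np
from scipy.spatial.transform import Rotation as R
def bp(c,u,v,z):
    i=imaging.camera_info(c);T=np.array(i['world_to_cam']);r=T[:3,:3].T
    o=-r@T[:3,3];d=r@np.array([(u-i['cx'])/i['fx'],(v-i['cy'])/i['fy'],1]);return o+d*(z-o[2])/d[2]
def tool(p):
    s=get_state();q=s['orientation'];r=R.from_quat([q[1],q[2],q[3],q[0]]).as_matrix()
    return r,r.T@(np.array(p)-s['tcp_pos'])*100
E
python3 - <<'E'
from h import *
w=bp("top",283.5,255.9,.067);w2=bp("side",231.7,216.4,.067)
n=bp("top",265.9,278.1,.066);n2=bp("side",198.3,213,.066);h=bp("top",360.3,190,.055);h2=bp("side",160+660/3.6,170+230/3.6,.055)
p=bp("top",210+417/3.7,160+460/3.7,.060)
print(w,w2,n,n2,h,h2,p)
n=(n+n2)/2;h=(h+h2)/2;x=(n-h)[:2];print(np.linalg.norm(x),np.linalg.norm((p-n)[:2]));x/=np.linalg.norm(x);y=np.array([-x[1],x[0]])
print("x",x,np.degrees(np.arctan2(x[1],x[0])))
for a in(w,w2): d=n[:2]-a[:2];print(d@x,d@y)
print("w from nut",n[:2]-52*.001*x-.006*y)
r,_=tool(w);print(r, imaging.camera_info("wrist")['world_to_cam'])
E
```

```text
[0.55624577 0.07168946 0.067     ] [0.55325712 0.07058892 0.067     ] [0.51973595 0.10215704 0.066     ] [0.51831447 0.10970878 0.066     ] [ 0.66536827 -0.06313782  0.055     ] [ 0.66823262 -0.05718909  0.055     ] [0.50629832 0.00653865 0.06      ]
0.22231851791579718 0.10020575164006554
x [-0.66470053  0.7471099 ] 131.65935515792748
0.050324151200872184 0.0050462118448014286
0.04915981604359257 0.0020818326904312305
w from nut [0.5580723 0.0710714]
[[-9.63019053e-01  2.69433294e-01  5.01064839e-05]
 [ 2.69433298e-01  9.63019050e-01  8.11114665e-05]
 [-2.63993690e-05  9.16122429e-05 -9.99999995e-01]] [[ 2.69337459e-01  9.63045805e-01 -3.33152819e-04 -5.74047297e-01]
 [ 9.28443132e-01 -2.59568113e-01  2.65739997e-01 -3.52765014e-02]
 [ 2.55833313e-01 -7.18830490e-02 -9.64044679e-01  3.76798210e-01]
 [ 0.00000000e+00  0.00000000e+00  0.00000000e+00  1.00000000e+00]]
```

Call:
play_rows(
  moves=[
    {"claw":0,"delta_pos":[-51.6,-35.6,7],"twist":32.7},
    {"claw":0,"delta_pos":[-51.6,-35.6,7],"twist":32.7},
    {"claw":0,"delta_pos":[-51.6,-35.6,7],"twist":32.7},
    {"claw":0,"delta_pos":[-51.6,-35.6,7],"twist":32.7},
    {"claw":0,"delta_pos":[-51.6,-35.6,7],"twist":32.7},
    {"claw":0,"delta_pos":[-51.6,-35.6,7],"twist":32.7},
    {"claw":0,"delta_pos":[-51.6,-35.6,7],"twist":32.7},
    {"claw":0,"delta_pos":[-51.6,-35.6,7],"twist":32.7},
    {"claw":0,"delta_pos":[-51.6,-35.6,7],"twist":32.7},
    {"claw":0,"delta_pos":[-51.6,-35.6,7],"twist":32.7},
    {"claw":0,"delta_pos":[-51.6,-35.6,7],"twist":32.7},
    {"claw":0,"delta_pos":[-51.6,-35.6,7],"twist":32.7},
  ],
  force=60,
)

```text
clock: 2.4
tcp_pos: [0.5556, 0.0717, 0.1609]
orientation: [-0.001, 0.41, 0.912, -0.0]
wrist_force: [-0.8, 0.2, 0.3]
finger_gap: 0.0
```

```bash
python3 - <<'E'
from h import *
im=imaging.read_camera("wrist");cv2.imwrite("pics/w1.png",im[:,:,::-1])
r,d=tool([.5557,.0713,.067]);s=get_state();print(s['tcp_pos'],s['joint_pos'],s['finger_gap'],s['wrist_force'],r[:,0],d)
for q in ["worm_top","nut","wrench","jaw"]:
    print(q,[(round(d['conf'],2),np.round(d['extent']).tolist()) for d in spotter.spot_in("wrist",q)[:2]])
i=imaging.camera_info("wrist")
for p in([.5557,.0713,.067],[.5195,.1055,.066],s['tcp_pos']):
    c=i['world_to_cam']@np.r_[p,1];print(c[:2]/c[2]*i['fx']+[i['cx'],i['cy']])
E
```

```text
[0.55517844 0.07247445 0.16121533] [-1.38257347e-02  3.14610554e-01 -1.25940869e-01  1.13122986e+00
  4.76436193e-04  8.29447233e-01] 0.00010716064058235551 [-0.20796797  0.44260104  0.71315273] [-0.66502139  0.74682362  0.00101653] [-0.13197244 -0.03533896  9.42141925]
worm_top []
nut []
wrench [(0.64, [227.0, 120.0, 328.0, 345.0]), (0.5, [308.0, 119.0, 330.0, 191.0])]
jaw [(0.91, [307.0, 121.0, 333.0, 191.0])]
[280.28762648 211.45649718]
[275.0040174  151.52251632]
[280.72853067 258.25536634]
```

View pics/w1.png

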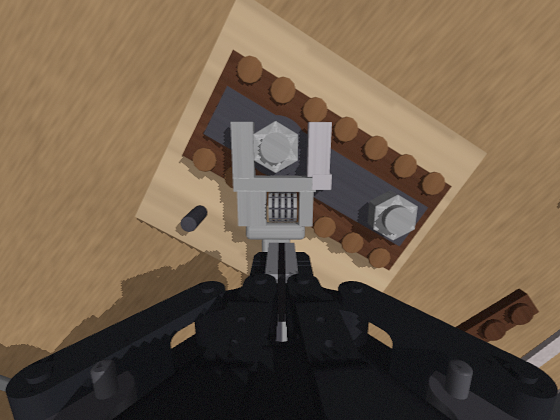

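The wrist view shows the worm at about (282, 207) and the stud at (276, 147). The projections were (280, 211) and (275, 151), so they agree within about 3 mm. The tool is aligned with the wrench. I'll press down and check the force.

Call:
play_rows(
  moves=[
    {"claw":0,"delta_pos":[-0.6,0,5],"twist":0},
    {"claw":0,"delta_pos":[-0.6,0,8.5],"twist":0},
    {"claw":0,"delta_pos":[-0.6,0,9.3],"twist":0},
    {"claw":0,"delta_pos":[-0.6,0,9.7],"twist":0},
    {"claw":0,"delta_pos":[-0.6,0,9.7],"twist":0},
    {"claw":0,"delta_pos":[-0.6,0,9.7],"twist":0},
  ],
)

```text
clock: 3.4
tcp_pos: [0.5611, 0.0675, 0.0657]
orientation: [0.001, 0.409, 0.912, 0.001]
wrist_force: [1.0, -0.3, 0.4]
finger_gap: 0.0001
```

Call:
play_rows(
  moves=[
    {"claw":0,"delta_pos":[0.3,0,0],"twist":0},
    {"claw":0,"delta_pos":[0.6,0,0],"twist":0},
    {"claw":0,"delta_pos":[0.6,0,0],"twist":0},
  ],
)

```text
clock: 3.78
tcp_pos: [0.5564, 0.072, 0.0649]
orientation: [0.001, 0.409, 0.912, 0.0]
wrist_force: [0.8, -1.4, 1.9]
finger_gap: -0.0001
```

Call:
play_rows(
  moves=[
    {"claw":0,"delta_pos":[0,0,0.15],"twist":0},
    {"claw":0,"delta_pos":[0,0,0.15],"twist":0},
    {"claw":0,"delta_pos":[0.3,0,0.15],"twist":0},
    {"claw":0,"delta_pos":[0.6,0,0.15],"twist":0},
    {"claw":0,"delta_pos":[0.6,0,0.15],"twist":0},
  ],
)

```text
clock: 4.4
tcp_pos: [0.5526, 0.0763, 0.0633]
orientation: [0.001, 0.409, 0.912, 0.0]
wrist_force: [1.6, -1.6, 4.9]
finger_gap: -0.0002
```

```bash
python3 - <<'E'
from h import *
s=get_state();print(s['tcp_pos'],s['wrist_force'],s['ft_torque'])
E
```

```text
[0.55259241 0.07634437 0.06326415] [ 1.60636001 -1.58532138  4.86861688] [-0.38966141 -0.3284576   0.03438578]
```

Call:
play_rows(
  moves=[
    {"claw":0,"delta_pos":[0,0,-0.8],"twist":0},
    {"claw":0,"delta_pos":[-1.0,0,-0.8],"twist":0},
    {"claw":0,"delta_pos":[-1.0,0,-0.1],"twist":0},
    {"claw":0,"delta_pos":[-1.0,0,0.15],"twist":0},
    {"claw":0,"delta_pos":[-1.0,0,0.17],"twist":0},
    {"claw":0,"delta_pos":[-0.7,0,0.17],"twist":0},
    {"claw":0,"delta_pos":[-0.4,0,0.17],"twist":0},
    {"claw":0,"delta_pos":[-0.1,0,0.17],"twist":0},
    {"claw":0,"delta_pos":[0.2,0,0.17],"twist":0},
    {"claw":0,"delta_pos":[0.5,0,0.17],"twist":0},
    {"claw":0,"delta_pos":[0.8,0,0.17],"twist":0},
  ],
)

```text
clock: 5.78
tcp_pos: [0.5475, 0.0821, 0.0618]
orientation: [0.001, 0.41, 0.912, 0.0]
wrist_force: [0.6, -1.8, 5.6]
finger_gap: -0.0
```

```bash
python3 - <<'E'
from h import *
im=imaging.read_camera("wrist");cv2.imwrite("pics/w2.png",cv2.resize(im[80:300,180:400,::-1],None,fx=2.6,fy=2.6,interpolation=2))
s=get_state();print(s['tcp_pos'],s['wrist_force'],s['ft_torque'])
E
```

```text
[0.54706227 0.0825375  0.06160656] [ 0.45675692 -0.13708494  5.37768647] [-0.04047218 -0.13632512  0.00553448]
```

View pics/w2.png

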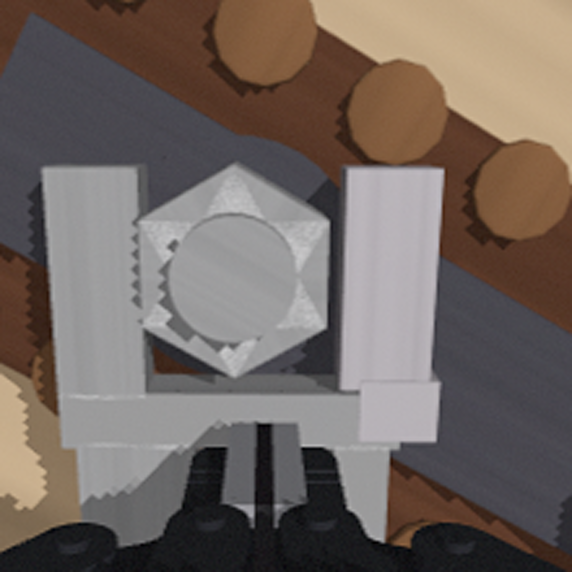

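The crop shows the jaw has closed to a gap of about 15 px, roughly 3 mm, against the 186 px (36 mm) nut. The strokes work, so I'll repeat them.

Call:
play_rows(
  moves=[
    {"claw":0,"delta_pos":[0,0,-0.9],"twist":0},
    {"claw":0,"delta_pos":[-1.8,0,-0.9],"twist":0},
    {"claw":0,"delta_pos":[-1.8,0,-0.2],"twist":0},
    {"claw":0,"delta_pos":[-1.8,0,0.05],"twist":0},
    {"claw":0,"delta_pos":[-1.8,0,0.05],"twist":0},
    {"claw":0,"delta_pos":[-1.5,0,0.05],"twist":0},
    {"claw":0,"delta_pos":[-1.2,0,0.05],"twist":0},
    {"claw":0,"delta_pos":[-0.9,0,0.05],"twist":0},
    {"claw":0,"delta_pos":[-0.6,0,0.05],"twist":0},
    {"claw":0,"delta_pos":[-0.3,0,0.05],"twist":0},
    {"claw":0,"delta_pos":[0,0,0.05],"twist":0},
  ],
)

```text
clock: 7.2
tcp_pos: [0.5487, 0.0816, 0.0615]
orientation: [0.002, 0.41, 0.912, 0.0]
wrist_force: [2.7, -1.6, 4.4]
finger_gap: 0.0003
```

Call:
play_rows(
  moves=[
    {"claw":0,"delta_pos":[0,0,-0.9],"twist":0},
    {"claw":0,"delta_pos":[-1.8,0,-0.9],"twist":0},
    {"claw":0,"delta_pos":[-1.8,0,-0.2],"twist":0},
    {"claw":0,"delta_pos":[-1.8,0,0.0],"twist":0},
    {"claw":0,"delta_pos":[-1.8,0,0.0],"twist":0},
    {"claw":0,"delta_pos":[-1.5,0,0.0],"twist":0},
    {"claw":0,"delta_pos":[-1.2,0,0.0],"twist":0},
    {"claw":0,"delta_pos":[-0.9,0,0.0],"twist":0},
    {"claw":0,"delta_pos":[-0.6,0,0.0],"twist":0},
    {"claw":0,"delta_pos":[-0.3,0,0.0],"twist":0},
    {"claw":0,"delta_pos":[0,0,0.0],"twist":0},
  ],
)

```text
clock: 8.57
tcp_pos: [0.5498, 0.081, 0.0618]
orientation: [0.003, 0.41, 0.912, 0.0]
wrist_force: [2.8, -3.1, 4.9]
finger_gap: -0.0
```

```bash
python3 - <<'E'
from h import *
im=imaging.read_camera("wrist");cv2.imwrite("pics/w3.png",cv2.resize(im[80:300,180:400,::-1],None,fx=2.6,fy=2.6,interpolation=2))
s=get_state();print(s['tcp_pos'],s['wrist_force'],s['ft_torque'])
E
```

```text
[0.54893149 0.08158724 0.06158375] [ 2.34062569 -1.16406018  4.83239637] [-0.37107183 -0.49206961  0.02173213]
```

View pics/w3.png

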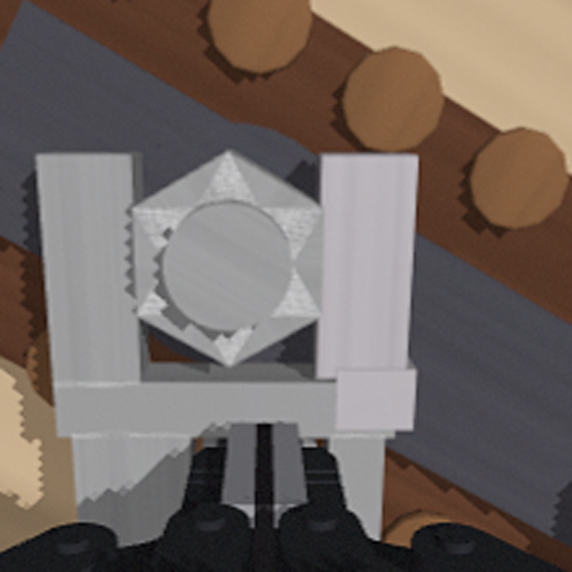

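The jaw's edge (about px 320) now meets the nut's flat (about px 321), so it looks snug. I'll make one more stroke for certainty, then lift.

Call:
play_rows(
  moves=[
    {"claw":0,"delta_pos":[0,0,-0.9],"twist":0},
    {"claw":0,"delta_pos":[-1.8,0,-0.9],"twist":0},
    {"claw":0,"delta_pos":[-1.8,0,-0.2],"twist":0},
    {"claw":0,"delta_pos":[-1.8,0,0.0],"twist":0},
    {"claw":0,"delta_pos":[-1.8,0,0.0],"twist":0},
    {"claw":0,"delta_pos":[-1.4,0,0.0],"twist":0},
    {"claw":0,"delta_pos":[-1.0,0,0.0],"twist":0},
    {"claw":0,"delta_pos":[-0.6,0,0.0],"twist":0},
    {"claw":0,"delta_pos":[-0.2,0,0.0],"twist":0},
    {"claw":0,"delta_pos":[0,0,0.0],"twist":0},
    {"claw":0,"delta_pos":[0,0,-2],"twist":0},
    {"claw":0,"delta_pos":[0,0,-4],"twist":0},
  ],
)

```text
clock: 10.12
tcp_pos: [0.5458, 0.0822, 0.0998]
orientation: [-0.001, 0.41, 0.912, -0.0]
wrist_force: [0.6, 0.4, 0.2]
finger_gap: -0.0001
```

```bash
python3 - <<'E'
from h import *
s=get_state();print(s['tcp_pos'],s['wrist_force'],s['joint_pos'])
im=imaging.read_camera("wrist");cv2.imwrite("pics/w4.png",cv2.resize(im[60:300,160:400,::-1],None,fx=2.4,fy=2.4,interpolation=2))
N=np.array([.5185,.1065]);d0=np.radians(131.66-180)
for a in np.linspace(0,.65,8):
    d=d0-a;o=np.array([np.cos(d),np.sin(d)]);t=np.array([o[1],-o[0]])  # cw tangent
    c=N+.19*o-t*(.013+.0145)
    pre=c-t*.02
    print(round(a,3),tool([*c,.036])[1].round(2),tool([*pre,.036])[1].round(2),np.hypot(*c))
E
```

```text
[0.54575031 0.08220865 0.09977808] [0.55540606 0.38350381 0.17257421] [ 3.85322764e-03  3.45327991e-01 -2.41936746e-01  9.86144586e-01
  3.50253390e-04  8.47790478e-01]
0.0 [-15.26   2.19   6.68] [-15.26   4.19   6.68] 0.6655615250050957
0.093 [-15.43   0.41   6.68] [-15.61   2.41   6.68] 0.6539404201709709
0.186 [-15.44  -1.37   6.68] [-15.81   0.6    6.68] 0.6413665628470547
0.279 [-15.28  -3.14   6.67] [-15.83  -1.22   6.68] 0.6278944664312772
0.371 [-14.96  -4.9    6.67] [-15.68  -3.03   6.67] 0.6135850281918996
0.464 [-14.48  -6.61   6.67] [-15.37  -4.82   6.67] 0.5985060669420122
0.557 [-13.84  -8.27   6.66] [-14.9   -6.58   6.67] 0.5827329722524058
0.65 [-13.05  -9.87   6.66] [-14.26  -8.28   6.66] 0.566349483512608
```

View pics/w4.png

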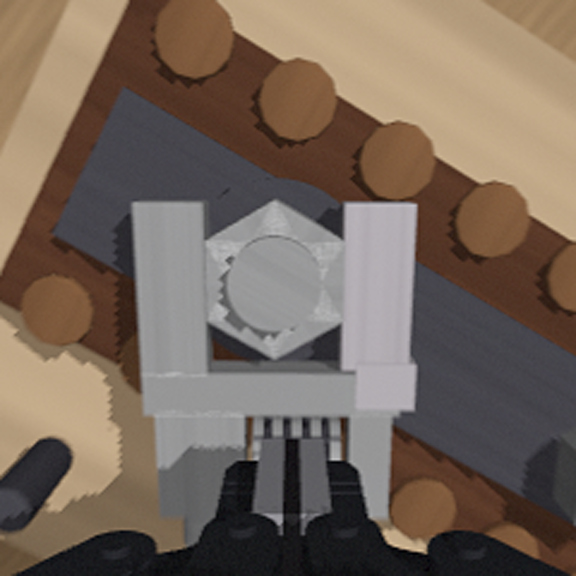

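Snug: both jaws touch the nut's flats (px 207 and 343). Next I'll place the closed fingers beside the handle on its counter-clockwise side.

Call:
play_rows(
  moves=[
    {"claw":0,"delta_pos":[-5,4.5,-1],"twist":0},
    {"claw":0,"delta_pos":[-10,4.5,-1],"twist":0},
    {"claw":0,"delta_pos":[-15.3,4.5,-1],"twist":0},
    {"claw":0,"delta_pos":[-15.3,4.5,-1],"twist":0},
    {"claw":0,"delta_pos":[-15.3,4.5,3],"twist":0},
    {"claw":0,"delta_pos":[-15.3,4.5,6],"twist":0},
    {"claw":0,"delta_pos":[-15.3,4.5,6.6],"twist":0},
    {"claw":0,"delta_pos":[-15.3,4.5,6.6],"twist":0},
  ],
)

```text
clock: 11.18
tcp_pos: [0.6814, -0.0016, 0.0343]
orientation: [-0.001, 0.409, 0.912, -0.0]
wrist_force: [-0.7, 0.3, 0.0]
finger_gap: 0.0001
```

```bash
python3 - <<'E'
from h import *
s=get_state();print(s['tcp_pos'],s['wrist_force'],s['joint_pos'])
N=np.array([.5185,.1065]);d0=np.radians(131.66-180)
for a in np.linspace(0,.65,9):
    d=d0-a;o=np.array([np.cos(d),np.sin(d)]);t=np.array([o[1],-o[0]])
    print(round(a,3),np.degrees(a).round(1),tool([*(N+.19*o-t*.0275),.034])[1].round(2))
E
```

```text
[ 0.68139739 -0.00155626  0.03432236] [-0.74131173  0.34612618  0.03631412] [-1.20059490e-01  6.27093907e-01  4.67783532e-02  9.91659609e-01
  2.22418309e-04  7.23117704e-01]
0.0 0.0 [-0.1  -2.24  0.03]
0.081 4.7 [-0.26 -3.79  0.03]
0.162 9.3 [-0.29 -5.35  0.04]
0.244 14.0 [-0.2  -6.9   0.04]
0.325 18.6 [ 0.02 -8.45  0.04]
0.406 23.3 [ 0.37 -9.97  0.04]
0.488 27.9 [  0.83 -11.46   0.04]
0.569 32.6 [  1.42 -12.9    0.04]
0.65 37.2 [  2.12 -14.3    0.04]
```

Call:
play_rows(
  moves=[
    {"claw":0,"delta_pos":[0,-1.2,0],"twist":0},
    {"claw":0,"delta_pos":[-0.1,-2.2,0],"twist":0},
    {"claw":0,"delta_pos":[-0.2,-3.0,0],"twist":2},
    {"claw":0,"delta_pos":[-0.3,-3.8,0],"twist":5},
    {"claw":0,"delta_pos":[-0.3,-4.6,0],"twist":7},
    {"claw":0,"delta_pos":[-0.3,-5.4,0],"twist":9},
    {"claw":0,"delta_pos":[-0.3,-6.2,0],"twist":12},
    {"claw":0,"delta_pos":[-0.2,-6.9,0],"twist":14},
    {"claw":0,"delta_pos":[-0.1,-7.7,0],"twist":16},
    {"claw":0,"delta_pos":[0,-8.5,0],"twist":19},
  ],
)

```text
clock: 12.42
tcp_pos: [0.6185, -0.0591, 0.0348]
orientation: [0.0, 0.555, 0.832, 0.0]
wrist_force: [2.2, -0.5, 0.2]
finger_gap: -0.0001
```

```bash
python3 - <<'E'
from h import *
s=get_state();print(s['tcp_pos'],s['wrist_force'])
im=imaging.read_camera("top");cv2.imwrite("pics/t5.png",cv2.resize(im[160:320,210:400,::-1],None,fx=3.7,fy=3.7,interpolation=2))
N=np.array([.5185,.1065]);d0=np.radians(131.66-180)
for a in np.linspace(.325,.65,5):
    d=d0-a;o=np.array([np.cos(d),np.sin(d)]);t=np.array([o[1],-o[0]])
    print(round(a,3),np.degrees(a).round(1),tool([*(N+.19*o-t*.0275),.034])[1].round(2))
E
```

```text
[ 0.61845137 -0.05905592  0.03480077] [ 2.23931337 -0.49016561  0.23904675]
0.325 18.6 [0.14 0.15 0.06]
0.406 23.3 [-0.04 -1.4   0.07]
0.488 27.9 [-0.09 -2.96  0.07]
0.569 32.6 [-0.01 -4.52  0.07]
0.65 37.2 [ 0.19 -6.06  0.07]
```

View pics/t5.png

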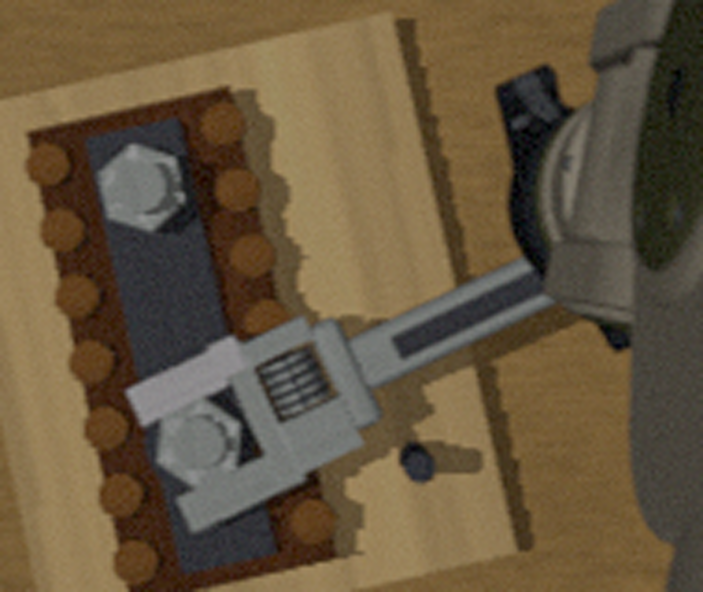

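The handle is at about 0.3 rad, with the jaws still tight on the nut and about 2.3 N on the finger, as expected when snug. I'll go on to the pin.

Call:
play_rows(
  moves=[
    {"claw":0,"delta_pos":[0,-0.8,0],"twist":2},
    {"claw":0,"delta_pos":[-0.1,-1.6,0],"twist":5},
    {"claw":0,"delta_pos":[-0.1,-2.4,0],"twist":7},
    {"claw":0,"delta_pos":[-0.1,-3.2,0],"twist":9},
    {"claw":0,"delta_pos":[-0.1,-4.0,0],"twist":12},
    {"claw":0,"delta_pos":[0,-4.6,0],"twist":14},
    {"claw":0,"delta_pos":[0,-5.2,0],"twist":15},
    {"claw":0,"delta_pos":[0.1,-5.6,0],"twist":17},
    {"claw":0,"delta_pos":[0.1,-5.6,0],"twist":17},
  ],
)

```text
clock: 13.6
tcp_pos: [0.566, -0.0792, 0.0345]
orientation: [-0.0, 0.671, 0.741, -0.0]
wrist_force: [2.1, -1.0, -0.6]
finger_gap: -0.0003
```

```bash
python3 - <<'E'
from h import *
s=get_state();print(s['tcp_pos'],s['wrist_force'])
im=imaging.read_camera("top");cv2.imwrite("pics/t6.png",cv2.resize(im[160:320,210:400,::-1],None,fx=3.7,fy=3.7,interpolation=2))
E
```

```text
[ 0.56595474 -0.0792221   0.03454268] [ 2.06425207 -1.01948187 -0.61037401]
```

View pics/t6.png

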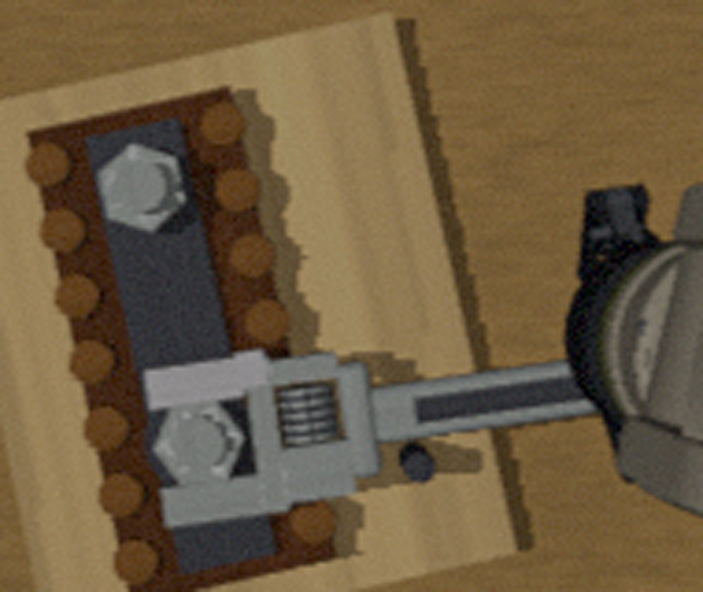

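The handle is within a few millimetres of the pin (px 417, 460). I'll nudge it on gently until the force rises.

Call:
play_rows(
  moves=[
    {"claw":0,"delta_pos":[0,-0.3,0],"twist":1},
    {"claw":0,"delta_pos":[0,-0.6,0],"twist":2},
    {"claw":0,"delta_pos":[0,-0.6,0],"twist":2},
  ],
)

```text
clock: 14.02
tcp_pos: [0.5602, -0.0798, 0.0345]
orientation: [-0.0, 0.684, 0.729, -0.0]
wrist_force: [2.5, -0.5, -0.4]
finger_gap: 0.0001
```

Call:
play_rows(
  moves=[
    {"claw":0,"delta_pos":[0,-0.2,0],"twist":1},
    {"claw":0,"delta_pos":[0,-0.4,0],"twist":1},
    {"claw":0,"delta_pos":[0,-0.4,0],"twist":1},
  ],
)

```text
clock: 14.4
tcp_pos: [0.5562, -0.08, 0.0346]
orientation: [-0.0, 0.69, 0.723, 0.0]
wrist_force: [1.6, -0.8, 0.6]
finger_gap: 0.0003
```

Call:
play_rows(
  moves=[
    {"claw":0,"delta_pos":[0,-0.2,0],"twist":0},
    {"claw":0,"delta_pos":[0,-0.4,0],"twist":0},
    {"claw":0,"delta_pos":[0,-0.4,0],"twist":0},
  ],
)

```text
clock: 14.78
tcp_pos: [0.5531, -0.0804, 0.0349]
orientation: [0.001, 0.69, 0.723, 0.0]
wrist_force: [3.5, -2.3, 0.2]
finger_gap: 0.0003
```

Call:
play_rows(
  moves=[
    {"claw":0,"delta_pos":[0,-0.2,0],"twist":0},
    {"claw":0,"delta_pos":[0,-0.2,0],"twist":0},
    {"claw":0,"delta_pos":[0,-0.2,0],"twist":0},
  ],
)

```text
clock: 15.15
tcp_pos: [0.5516, -0.0806, 0.035]
orientation: [0.001, 0.69, 0.723, 0.001]
wrist_force: [5.7, -1.8, -0.4]
finger_gap: -0.0
```

The force has risen to about 6 N while the finger lags its target, so the handle is on the pin. I'll back away and lift.

Call:
play_rows(
  moves=[
    {"claw":0,"delta_pos":[0,1,0],"twist":0},
    {"claw":0,"delta_pos":[0,3,0],"twist":0},
    {"claw":0,"delta_pos":[0,4,0],"twist":0},
    {"claw":0,"delta_pos":[0,4,-4],"twist":0},
    {"claw":0,"delta_pos":[0,5,-10],"twist":0},
    {"claw":0,"delta_pos":[0,8,-14],"twist":0},
    {"claw":0,"delta_pos":[0,8,-14],"twist":0},
  ],
)

```text
clock: 16.02
tcp_pos: [0.6337, -0.0768, 0.1783]
orientation: [0.003, 0.69, 0.724, 0.002]
wrist_force: [-0.4, 0.1, 0.0]
finger_gap: 0.0
```

```bash
python3 - <<'E'
from h import *
s=get_state();print(s['tcp_pos'],s['wrist_force'])
im=imaging.read_camera("top");cv2.imwrite("pics/t7.png",cv2.resize(im[160:320,210:400,::-1],None,fx=3.7,fy=3.7,interpolation=2))
E
```

```text
[ 0.63373104 -0.07676985  0.17834962] [-0.4108114   0.09318231  0.03354507]
```

View pics/t7.png

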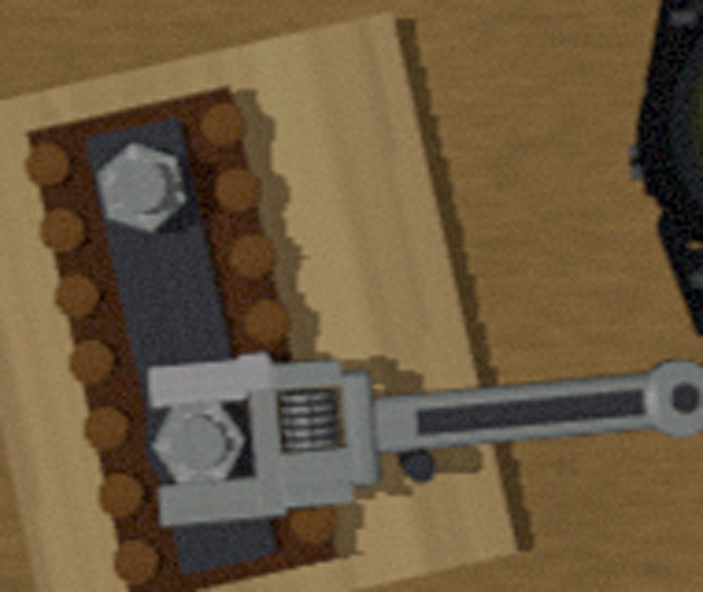

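The handle rests at the pin. Its axis has turned about 38°, the nut's flats lie parallel between the snug jaws, and the arm is clear.

```bash
python3 -c "
from workcell import env
print(env.hand_in())"
```

```text
the job is handed in; nothing more can be done
None
```

The jaw is snug on the nut, the handle is against the stop pin, and the job is handed in. No verdict was reported.

- **Worm:** I rolled it towards the nut with several pressed strokes. The wrist picture then showed both jaws touching the nut's flats, and I made one more stroke to be sure.
- **Swing:** I pushed the handle clockwise with the closed fingers until the force rose from about 2.5 N to 6 N at the stop pin. I then backed off and lifted clear.
- **Last checks:** The final top picture shows the handle at the pin, turned about 38° (0.65 rad), with the nut's flats parallel to the closed jaws. The wrist force was about 0.4 N and the clock stood at 16 s.
- **Disagreements:** The camera estimates of the worm's position differed by about 3 mm. The force on the worm was only about 5 N, not the planned 9 N, but the jaw still closed. The nut's own turn was judged only from the pictures and the push force.

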